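Park the craft ball and snap its hanger on

ROBOT

A 7-joint arm with a two-finger parallel gripper is mounted at the origin on the work surface. World frame = base frame: x ahead of the robot, y to its left, z up, the work surface at z = 0. Lengths are in m, angles in rad, forces in N, time in s.
With the tool pointing down it reaches from about 0.4 to 0.85 m from the base axis. Payload 10.4 kg.
Tool frame: the origin (TCP) lies midway between the tips of the shut fingers; the grasp point (between the pads) lies 19 mm behind it; y points along the fingers, x is the direction in which the jaws open and shut, and the axes are right-handed (so a half turn about y gives the same grasp; the last joint's range is limited). The gripper opens to 87 mm and grips with 3 to 60 N. Pads are 19 mm wide; open, the fingers measure 117 mm over their backs; the gripper's body (75 mm by 190 mm) begins 51 mm behind the grasp point.
Start: joints at [-0.023, 0.332, -0.065, 1.46, 0.022, 1.35, -0.088], TCP at [0.625, 0, 0.223] pointing down, gripper open.
Joint ranges: [-2.6, 2.6], [-0.5, 2.12], [-1.47, 1.34], [0.16, 2.42], [-1.27, 4.41], [0.06, 2.06], [-2.6, 2.6]. Speed limits (rad/s): [2.22, 2.22, 2.79, 2.79, 3.14, 3.14, 3.14].

INTERFACE

Orientations are given as a unit quaternion [x, y, z, w].
In Python, from bench import r gives the robot as it stands. The module is installed in compiled form; this text tells all that it offers.
- The arm moves only by the tool arm_command, never from a script. Its argument "deltas" is one flat list of numbers, 6 for each row, row after row: the shift along the tool's x, y, z in m, then the turn, a rotation vector about the tool's x, y, z in degrees. In form: [tx, ty, tz, ax, ay, az, tx, ty, tz, ax, ay, az, ...]. A call has 1 to 8 rows; each row is the pose to reach, as a shift and turn from the pose commanded when the call began, along the tool's axes at that moment; what a row does not reach only later rows make up. A row lasts 1/8 s, in which the tool goes at most 62.5 mm and 10.7 degrees, less where a joint would pass 70% of its speed; a pose out of reach is approached as far as the arm can. A call with a gripper value outside its range is refused whole. "hand" is the opening, from 0 (shut) to 1 (fully open), set as the call begins (left out, the last holds). The fingers move at their own pace and stop on an object; "grip_force" is the grip in N (left out, the last holds). Time passes only in rows, so rows that repeat a pose let the fingers close. It gives the time, the measured TCP pose, the force and the opening at its end, in the units of the state.
- r.read_state(): the state, without advancing time (a new reading comes with each control period).
- r.camera(name): name is "scene" or "side" or "wrist"; returns a dict with "image" (420x560x3 uint8, red, green, blue), "intrinsics" (3x3 intrinsics, pixels), "k1" (the pictures are not rectified: a ray, as slopes to the right and down, at radius r is drawn at 1 + k1 r^2 times it, then the intrinsics apply), "world_from_camera" (4x4, takes a point from camera to world coordinates); the wrist camera has in their place "hand_eye" (4x4, takes a point from camera to tool coordinates, whose origin is the TCP and whose axes are the tool frame's). Camera axes: x right, y down, z forward; pixel columns grow to the right and rows downward; lengths in m; the calibration is good to about 2 mm. A picture is of the moment at which its call begins: read the wrist's pose just before it. There is no depth.
- r.close_job(): hands the job in, once; it reports no verdict.
Trained networks look in a picture, given as the dict that the camera call returned (one of the last four; its "shot" number tells which), for a name from the list of things; names that differ only in an ending like _2 or _b are one class to them, and where a whole thing is asked for, a point or a joint stands for the part that bears it (a point fixed in the world has none). Each returns a list of dicts, best first, with "conf" (0 to 1); they miss things now and then, are a little off and sometimes report something else, mostly with a low value. They report only what shows in the picture. A call takes as long as a camera call. They do not tell look-alikes from the thing itself.
- r.boxes_of(picture, query): "centre" ([row, column] in pixels, amid what is visible of it).
- r.regions_of(picture, query): "region" (420x560 bool, what is visible of it) and "centre" ([row, column] in pixels, amid what is visible of it).
The state is a dict: "time": time; "joint_positions": joint angles; "joint_vel": joint speeds; "joint_torque": joint torques, N m; "ee_pos": TCP position; "eef_rot": TCP orientation; "ft_force": force on the tool from outside, world axes, zero at the start; "torque": the same for the moment, N m; "width": finger opening in m.
Only numpy, scipy, OpenCV 4.12 (cv2) and the standard library are available. Lean on these libraries where they do the work, as an engineer would, in place of code of your own. Each camera call takes 0.05 s, during which the arm holds its last target.

TASK

The yellow wooden ball lies loose on the green craft board: nudge it across the board, without lifting it, until it drops into the white-ringed pocket and stays there. Then take the orange hanger clip by its handle and push it straight down over the ball until both sprung steel arms have snapped past the ball's widest point and the clip sits fully home, about upright. Let go and leave the other things where they are.

Things in the scene. Friction and masses are not known exactly. Their poses are not given: they have to be found in the camera images.
- ball_center (a point): Centre of the yellow painted wooden ball, 90 mm in diameter, about 200 g, too wide for most grippers. It rolls freely on the board but stops soon after the push stops. Lying on the deck its centre is 45 mm above the deck; seated in the pocket, 39 mm. Its axes turn as it rolls and mean nothing.
- pocket (a point): Centre of the pocket's mouth, level with the deck: a round hole 45 mm wide, 11 mm deep, in a flat white ring 66 mm across. Axes as the board's: it lies 85 mm along +y from the board's centre. The ball rests on the mouth's edge, 6 mm lower than on the deck; a sideways push of half its weight would roll it out again.
- board: Green craft board fixed to the table, 260 mm (x) by 320 mm (y) inside a pale wooden lip; origin at the centre of its underside on the table, z up. Deck 16 mm above the table; lip 8 mm wide and rising 8 mm above the deck. The ball starts on its -y half, the pocket is on its +y half.
- clip_handle (a point): Centre of the hanger clip's orange handle, an upright tab 36 (x) by 14 (y) by 46 mm (z up), gripped across its 14 mm, along y. Below it lies an orange crown 44 (x) by 74 (y) by 8 mm, its upper face 23 mm below this point. The clip (about 90 g) starts standing on the table on its arm tips, this point 111 mm above the table.
- clip_seat (a point): Where the ball's centre lies between the clip's arms when the clip is home: 77 mm straight below clip_handle, same axes. Two curved sprung steel arms of 8 mm bar hang from the crown's y ends, 104 mm wide over both (y), 40 mm (x); their flared tips reach 34 mm below this point, the crown's underside is 46 mm above it.
- clip_left (a joint): Spring hinge of the clip's +y arm: 0 rad relaxed (closed), grows as the arm spreads; it peaks near 0.07 at the ball's widest point and falls back below 0.03 once snapped past. It takes a steady push of 10 to 18 N, most of it as the tips first meet the ball, 43 mm above home. A drop will not do.
- clip_right (a joint): The same for the -y arm.
- can: Bystander: drink can with a red label, 66 mm wide, 120 mm high; origin under its centre, like all the bystanders below. It may stand 130 to 220 mm from the clip.
- jar: Bystander: small paint jar with a blue lid, 38 mm wide, 45 mm high, on the craft board in the corner next to the pocket, about 110 mm from the pocket's centre.
- tape: Bystander: white roll of tape lying flat, 100 mm wide, 25 mm high.
- glue: Bystander: standing glue stick, white with a black cap, 31 mm wide, 100 mm high.
- phone: Bystander: pink phone lying flat, 150 by 74 by 9 mm.
- tumbler: Bystander: amber tumbler with a green lid, 86 mm wide, 160 mm high.
- brush: Bystander: flat paint brush lying on the table.
Not all that is in view belongs to the job. What is shaped like the part that bears ball_center but turquoise is not meant. Leave any blue look-alike of the part that bears clip_handle alone.

How it is judged:
By the outcome, as a careful person would: the job done as asked, in the order asked, and still so for the second after the job is handed in, with the robot touching nothing.
It also fails if it takes over 61 s, if anything falls off the work surface, if the arm or the gripper's body presses on something with over 40 N, if the wrist force passes 120 N, or if a joint passes its speed limit or range.

## Working session

There is one attempt and no reset: what is moved stays moved. The work goes in short steps, Python scripts to look and compute and a tool call to move; the robot and the scene stay as the last step left them, time stands still between calls to the robot, and variables do not carry over. Pictures are saved under pics/ and viewed, and the job is handed in when it is done.

Besides the shell and the picture viewer there is one more tool, called after "Emit:" as name(argument=value, ...) on one line, values as JSON. arm_command: Moves the arm, as the interface text tells. Its arguments: {"type":"object","properties":{"deltas":{"type":"array","items":{"type":"number"}},"hand":{"type":"number"},"grip_force":{"type":"number"}},"required":["deltas"]}

```bash
mkdir -p pics; cat > h.py <<'E'
import numpy as np, cv2
from bench import r
from scipy.spatial.transform import Rotation as R
def cam(n):
    s=r.read_state(); d=r.camera(n)
    if n=="wrist":
        T=np.eye(4);T[:3,:3]=R.from_quat(s["eef_rot"]).as_matrix();T[:3,3]=s["ee_pos"]
        d["W"]=T@d["hand_eye"]
    else: d["W"]=np.array(d["world_from_camera"])
    return d
def save(d,f): cv2.imwrite("pics/"+f,d["image"][:,:,::-1])
def ray(d,row,col):
    K=np.array(d["intrinsics"]);k=d["k1"]
    xd=np.array([(col-K[0,2])/K[0,0],(row-K[1,2])/K[1,1]]);x=xd.copy()
    for _ in range(20): x=xd/(1+k*(x@x))
    v=d["W"][:3,:3]@np.array([x[0],x[1],1]);return d["W"][:3,3],v/np.linalg.norm(v)
def atz(d,row,col,z):
    o,v=ray(d,row,col);return o+v*(z-o[2])/v[2]
def tri(rs):
    A=np.zeros((3,3));b=np.zeros(3)
    for o,v in rs:
        P=np.eye(3)-np.outer(v,v);A+=P;b+=P@o
    p=np.linalg.solve(A,b);return p,[np.linalg.norm((np.eye(3)-np.outer(v,v))@(p-o)) for o,v in rs]
def proj(d,p):
    K=np.array(d["intrinsics"]);c=np.linalg.inv(d["W"])@np.append(p,1);x=c[:2]/c[2];x=x*(1+d["k1"]*(x@x));return K[1,1]*x[1]+K[1,2],K[0,0]*x[0]+K[0,2]
E
python3 - <<'E'
from h import *
np.set_printoptions(precision=4,suppress=True)
s=r.read_state();print(s)
for n in ["scene","side","wrist"]:
    d=cam(n);save(d,n+"0.png");print(n,d["W"])
    for q in ["ball_center","pocket","board","clip_handle","can","jar"]:
        try:
            for b in r.boxes_of(d,q): print(n,q,np.round(b["centre"],1),round(b["conf"],2))
        except Exception as e: print(q,e)
E
```

```text
{'time': 0.0, 'joint_positions': array([-0.0226,  0.3328, -0.0647,  1.4609,  0.0216,  1.3499, -0.0885]), 'joint_vel': array([-0.    , -0.0009,  0.0009,  0.0018, -0.0011, -0.0002,  0.0022]), 'joint_torque': array([ -0.0001, -62.3246,   0.0244, -38.9891,  -0.0614,   0.0398,
         0.0002]), 'ee_pos': array([ 0.6246, -0.    ,  0.2218]), 'eef_rot': array([ 0.7071, -0.0005, -0.0005, -0.7071]), 'ft_force': array([-0.1618,  0.215 , -0.5789]), 'torque': array([-0.0204,  0.0196, -0.0053]), 'width': 0.08707516236393764}
scene [[ 0.5063  0.6845 -0.5245  1.1064]
 [ 0.8623 -0.4079  0.3    -0.3374]
 [-0.0085 -0.6042 -0.7968  0.9645]
 [ 0.      0.      0.      1.    ]]
scene ball_center [235.8 204. ] 0.87
scene ball_center [208.2  86.3] 0.85
scene ball_center [183.3 171.9] 0.68
scene pocket [248.  242.5] 0.81
scene pocket [249.8 398.8] 0.21
scene board [246.3 245.4] 0.95
scene clip_handle [143.  345.9] 0.97
scene can [187.9 393.9] 0.69
scene jar [250.  243.5] 0.68
scene jar [244.6 308.2] 0.65
side [[ 0.7699 -0.4008  0.4966 -0.2079]
 [-0.6381 -0.4758  0.6053 -0.9241]
 [-0.0063 -0.7829 -0.6221  1.0005]
 [ 0.      0.      0.      1.    ]]
side ball_center [243.3 315.7] 0.8
side ball_center [283.7 258.5] 0.79
side ball_center [341.6 307.6] 0.72
side pocket [238.7 299.3] 0.72
side pocket [188.4 164.9] 0.21
side board [238.1 300.5] 0.9
side clip_handle [194.7 174.5] 0.87
side clip_handle [175.5 206.9] 0.77
side can [161.2 246.2] 0.76
side jar [201.4 302.3] 0.5
wrist [[ 1.     -0.      0.0011  0.6251]
 [ 0.0003 -0.9556 -0.2947  0.0816]
 [ 0.001   0.2947 -0.9556  0.3848]
 [ 0.      0.      0.      1.    ]]
wrist ball_center [353.5 185.5] 0.63
wrist pocket [222.4 221.3] 0.92
wrist board [221.7 221.6] 0.72
wrist jar [186.7 294.2] 0.86
```

View pics/scene0.png

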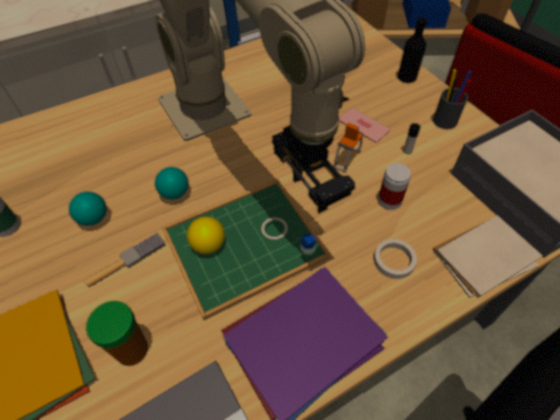

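View pics/side0.png

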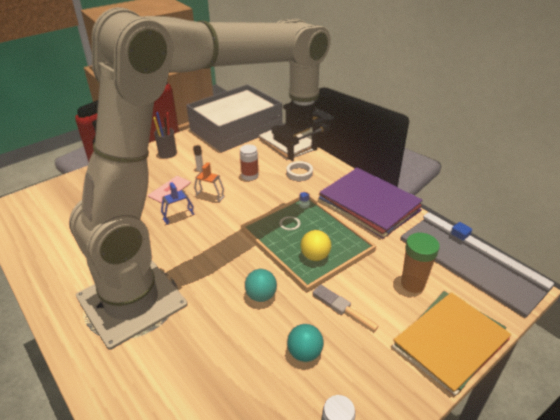

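View pics/wrist0.png

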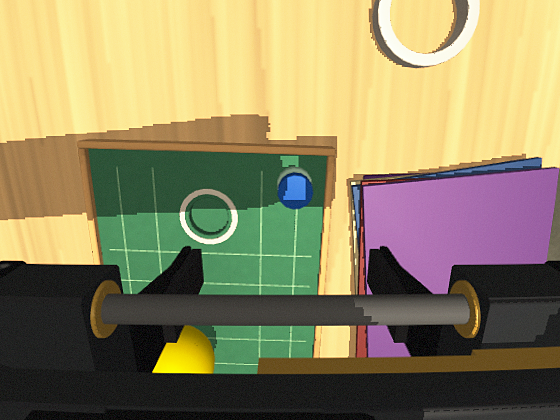

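```bash
python3 - <<'E'
from h import *
np.set_printoptions(precision=4,suppress=True)
S=cam("scene");D=cam("side");W=cam("wrist")
def best(d,q,near):
    g=r.regions_of(d,q); g=[x for x in g if np.hypot(*(np.array(x["centre"])-near))<25]
    x=max(g,key=lambda x:x["conf"]); return x
def col(d,lo,hi,box):
    hsv=cv2.cvtColor(d["image"],cv2.COLOR_RGB2HSV);m=cv2.inRange(hsv,lo,hi)>0
    k=np.zeros_like(m);k[box[0]:box[1],box[2]:box[3]]=1;m&=k;
    rr,cc=np.nonzero(m);return np.array([rr.mean(),cc.mean()]),m.sum(),(rr.min(),rr.max(),cc.min(),cc.max())
y=[col(S,(20,120,90),(35,255,255),(205,265,180,235)),col(D,(20,120,90),(35,255,255),(220,275,290,340))]
print(y)
bs=[best(S,"ball_center",(236,206))["centre"],best(D,"ball_center",(245,316))["centre"]]
print("ball",bs,tri([ray(S,*bs[0]),ray(D,*bs[1])]),atz(S,*bs[0],.061),atz(D,*bs[1],.061))
rings=[]
for d,b in((S,(210,245,255,292)),(D,(210,236,275,305)),(W,(175,255,165,250))):
    c=col(d,(0,0,90),(179,70,255),b);print(c)
    print("ring",atz(d,*c[0],.016), )
for d,b in((S,(118,175,325,372)),(D,(160,205,188,230))):
    c=col(d,(3,140,90),(14,255,255),b);print("orange",c)
cv2.imwrite("pics/crops.png",np.hstack([cv2.resize(S["image"][115:185,320:390,::-1],(400,400),interpolation=2),cv2.resize(D["image"][150:220,160:230,::-1],(400,400),interpolation=2)]))
cv2.imwrite("pics/cropb.png",np.hstack([cv2.resize(S["image"][170:330,160:320,::-1],(400,400),interpolation=2),cv2.resize(D["image"][180:300,240:380,::-1],(400,400),interpolation=2)]))
E
```

```text
[(array([233.6152, 204.811 ]), np.int64(1037), (np.int64(208), np.int64(264), np.int64(180), np.int64(223))), (array([244.9907, 315.4595]), np.int64(753), (np.int64(230), np.int64(260), np.int64(301), np.int64(330)))]
ball [[235.2, 202.9], [244.4, 312.4]] (array([ 0.4925, -0.2096,  0.0617]), [np.float64(0.0068566870053466174), np.float64(0.006856687005346736)]) [ 0.4963 -0.2157  0.061 ] [ 0.4924 -0.2013  0.061 ]
(array([230.9748, 269.1132]), np.int64(159), (np.int64(218), np.int64(239), np.int64(261), np.int64(283)))
ring [ 0.5407 -0.059   0.016 ]
(array([223.3667, 289.881 ]), np.int64(210), (np.int64(211), np.int64(234), np.int64(278), np.int64(301)))
ring [ 0.5372 -0.046   0.016 ]
(array([215.9794, 208.6894]), np.int64(969), (np.int64(189), np.int64(254), np.int64(179), np.int64(238)))
ring [ 0.5388 -0.0411  0.016 ]
orange (array([136.2424, 350.7765]), np.int64(264), (np.int64(123), np.int64(147), np.int64(339), np.int64(362)))
orange (array([173.4093, 206.4326]), np.int64(215), (np.int64(162), np.int64(181), np.int64(197), np.int64(216)))
```

View pics/crops.png

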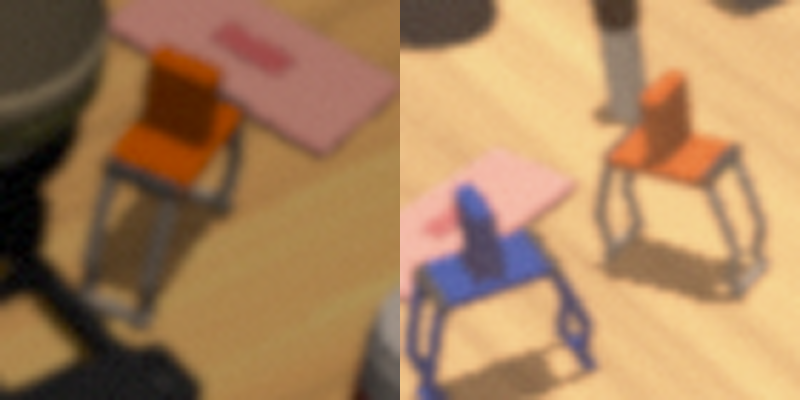

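View pics/cropb.png

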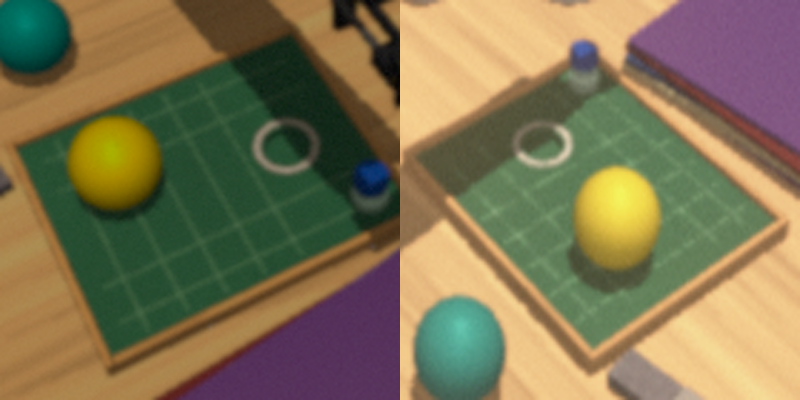

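```bash
python3 - <<'E'
from h import *
np.set_printoptions(precision=4,suppress=True)
S=cam("scene");D=cam("side");W=cam("wrist")
print("ball",tri([ray(S,235.6,206),ray(D,245.4,316)]),atz(S,235.6,206,.061),atz(D,245.4,316,.061))
print("ring",tri([ray(S,228.4,274.4),ray(D,223.2,290),ray(W,216,208.5)]),atz(S,228.4,274.4,.016),atz(D,223.2,290,.016),atz(W,216,208.5,.016))
# board corners (deck-level lip top z .024) scene crop coords
k=.4
for u,v in((15,147),(293,33),(110,367)): print("bS",atz(S,170+v*k,160+u*k,.024))
for u,v in((585,55),(785,222),(590,358),(405,155)): print("bD",atz(D,180+v*.3,240+(u-400)*.35,.024))
for p in((150,80),(150,333)): print("bW",atz(W,p[0]-5 if 0 else p[0],p[1] if p[1]>100 else 83,.024))
# clip: handle top corners z=.134, crown top z=.088
k=70/400
for u,v in((160,48),(220,72),(200,90),(143,68)): print("hS",atz(S,115+v*k,320+u*k,.134))
for u,v in((107,150),(190,187),(242,108)): print("crS",atz(S,115+v*k,320+u*k,.088))
for u,v in((678,70),(642,100),(655,108),(688,78)): print("hD",atz(D,150+v*k,160+(u-400)*k,.134))
for u,v in((610,158),(705,185),(740,148)): print("crD",atz(D,150+v*k,160+(u-400)*k,.088))
E
```

```text
ball (array([ 0.4995, -0.2093,  0.0584]), [np.float64(3.697915777960883e-05), np.float64(3.697915777968694e-05)]) [ 0.5012 -0.2097  0.061 ] [ 0.4975 -0.2112  0.061 ]
ring (array([ 0.539 , -0.0427,  0.0134]), [np.float64(0.0001880225094433083), np.float64(0.001122447177213002), np.float64(0.0012389712290716373)]) [ 0.5408 -0.0435  0.016 ] [ 0.538  -0.0456  0.016 ] [ 0.5386 -0.0412  0.016 ]
bS [ 0.4056 -0.2831  0.024 ]
bS [0.4198 0.0345 0.024 ]
bS [ 0.6703 -0.2966  0.024 ]
bD [0.6628 0.0228 0.024 ]
bD [ 0.6582 -0.302   0.024 ]
bD [ 0.3904 -0.2906  0.024 ]
bD [0.4034 0.0341 0.024 ]
bW [0.4098 0.0356 0.024 ]
bW [0.676  0.0345 0.024 ]
hS [0.4165 0.2595 0.134 ]
hS [0.4443 0.274  0.134 ]
hS [0.4493 0.2589 0.134 ]
hS [0.4235 0.2448 0.134 ]
crS [0.4234 0.2295 0.088 ]
crS [0.464  0.2492 0.088 ]
crS [0.4336 0.3021 0.088 ]
hD [0.4429 0.2708 0.134 ]
hD [0.4094 0.2571 0.134 ]
hD [0.4107 0.245  0.134 ]
hD [0.4428 0.2596 0.134 ]
crD [0.3942 0.2787 0.088 ]
crD [0.4225 0.2182 0.088 ]
crD [0.4596 0.237  0.088 ]
```

Emit:
arm_command(deltas=[-0.0235,0,-0.0455,0,2.25,0,-0.047,0,-0.091,0,4.5,0,-0.0705,0,-0.1365,0,6.75,0,-0.094,0,-0.182,0,9,0,-0.1175,0,-0.2275,0,11.25,0,-0.141,0,-0.273,0,13.5,0,-0.141,0,-0.273,0,13.5,0], hand=0.55)

```text
time: 2.33
ee_pos: [0.4815, -0.2774, 0.2228]
eef_rot: [0.702, -0.086, 0.086, -0.701]
ft_force: [0.7, 0.8, -0.7]
width: 0.0482
```

```bash
python3 - <<'E'
from h import *
np.set_printoptions(precision=4,suppress=True)
s=r.read_state();print(s["time"],s["ee_pos"],R.from_quat(s["eef_rot"]).as_matrix(),s["width"],s["ft_force"])
W=cam("wrist");S=cam("scene");D=cam("side")
save(W,"w1.png");save(D,"d1.png");save(S,"s1.png")
cv2.imwrite("pics/c1.png",np.hstack([cv2.resize(S["image"][170:330,160:320,::-1],(400,400),interpolation=2),cv2.resize(D["image"][150:290,100:240,::-1],(400,400),interpolation=2)]))
E
```

```text
2.325 [ 0.4815 -0.2774  0.2228] [[ 0.9705 -0.0002  0.2409]
 [-0.2409 -0.0016  0.9705]
 [ 0.0002 -1.     -0.0016]] 0.048229502000287354 [ 0.6671  0.8016 -0.6647]
```

View pics/w1.png

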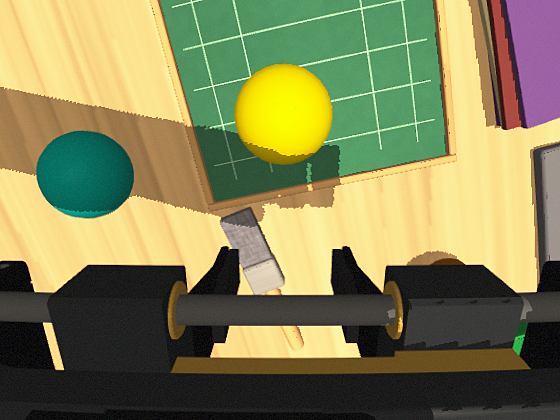

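View pics/s1.png

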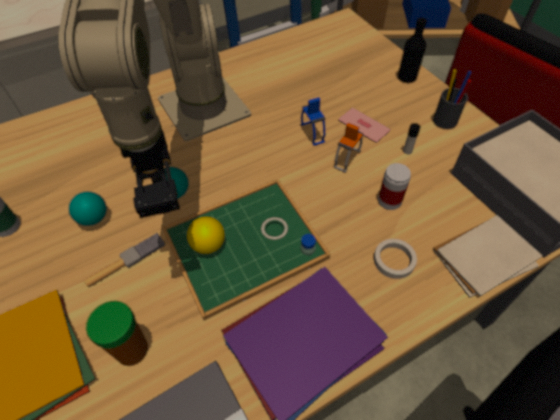

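```bash
python3 - <<'E'
from h import *
np.set_printoptions(precision=4,suppress=True)
S=cam("scene");D=cam("side");W=cam("wrist")
print("tumbler",atz(S,325,112,.16),atz(D,246,423,.16))
print("ball W",atz(W,115,284,.061), tri([ray(S,235.6,206),ray(D,245.4,316),ray(W,115,284)]))
print("teal",atz(S,184,172,.045),"blueclip",atz(S,107,315,.1),"can",atz(S,172,397,.12))
T=np.linalg.inv(np.array([[ 0.9705,-.0002,.2409],[-.2409,-.0016,.9705],[.0002,-1,-.0016]]))
for p in((.68,-.43),): print(p)
E
```

```text
tumbler [ 0.6597 -0.4563  0.16  ] [ 0.636  -0.4687  0.16  ]
ball W [ 0.5008 -0.2019  0.061 ] (array([ 0.5002, -0.2063,  0.0568]), [np.float64(0.0032655146500912284), np.float64(0.0016790833874700175), np.float64(0.004313532147249093)])
teal [ 0.2932 -0.2174  0.045 ] blueclip [0.2825 0.2419 0.1   ] can [0.6121 0.2719 0.12  ]
(0.68, -0.43)
```

Emit:
arm_command(deltas=[0,0.0445,0,0,0,0,0,0.089,0,0,0,0,0,0.133,0,0,0,0,0,0.16,0,0,0,0,0,0.178,0,0,0,0,0,0.178,0,0,0,0])

```text
time: 3.38
ee_pos: [0.4838, -0.2723, 0.0438]
eef_rot: [-0.702, 0.083, -0.082, 0.702]
ft_force: [-0.1, 0.1, 1.5]
width: 0.0478
```

Emit:
arm_command(deltas=[0,0,0.01,0,0,0,0,0,0.02,0,0,0,0,0,0.028,0,0,0,0,0,0.036,0,0,0,0,0,0.046,0,0,0,0,0,0.056,0,0,0,0,0,0.066,0,0,0,0,0,0.076,0,0,0])

```text
time: 4.38
ee_pos: [0.5019, -0.1983, 0.0445]
eef_rot: [-0.702, 0.083, -0.083, 0.702]
ft_force: [-0.6, -0.2, -0.2]
width: 0.0478
```

```bash
python3 - <<'E'
from h import *
np.set_printoptions(precision=4,suppress=True)
s=r.read_state();print(s["time"],s["ee_pos"],s["width"],s["ft_force"])
S=cam("scene");D=cam("side");W=cam("wrist")
save(W,"w2.png")
cv2.imwrite("pics/c2.png",np.hstack([cv2.resize(S["image"][170:330,160:320,::-1],(400,400),interpolation=2),cv2.resize(D["image"][180:300,240:380,::-1],(400,400),interpolation=2)]))
E
```

```text
4.375 [ 0.5019 -0.1983  0.0445] 0.047750103530533855 [-0.6227 -0.2155 -0.215 ]
```

View pics/w2.png

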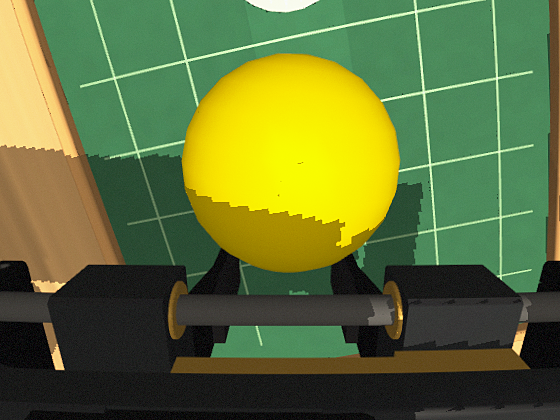

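View pics/c2.png

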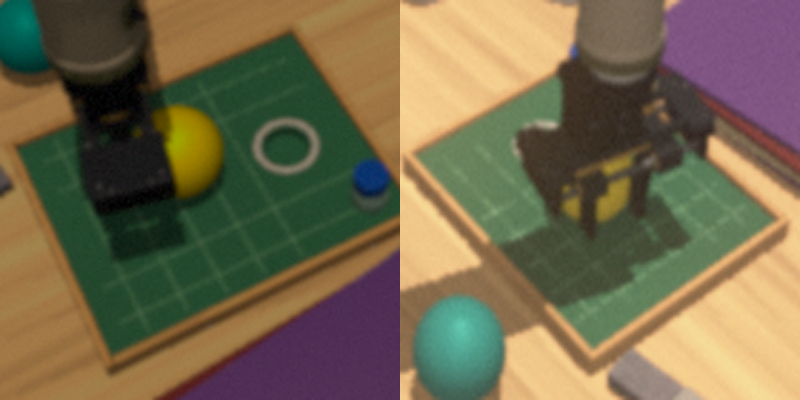

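Emit:
arm_command(deltas=[0,0,0.01,0,0,0,0,0,0.02,0,0,0,0,0,0.03,0,0,0,0,0,0.04,0,0,0,0,0,0.05,0,0,0,0,0,0.058,0,0,0,0,0,0.064,0,0,0,0,0,0.068,0,0,0])

```text
time: 5.52
ee_pos: [0.5177, -0.1326, 0.0446]
eef_rot: [-0.702, 0.083, -0.083, 0.702]
ft_force: [0.5, 0.2, -0.2]
width: 0.0477
```

```bash
python3 - <<'E'
from h import *
np.set_printoptions(precision=4,suppress=True)
W=cam("wrist");S=cam("scene");s=r.read_state();print(s["time"],s["ee_pos"],s["width"],s["ft_force"])
save(W,"w3.png")
for b in r.boxes_of(W,"ball_center"): print(b, atz(W,*b["centre"],.061))
cv2.imwrite("pics/c3.png",np.hstack([cv2.resize(S["image"][170:330,160:320,::-1],(400,400),interpolation=2),cv2.resize(W["image"][:,:,::-1],(400,300))[0:300].repeat(1,0) if 0 else cv2.resize(W["image"][:,:,::-1],(400,400))]))
E
```

```text
5.625 [ 0.5177 -0.1326  0.0445] 0.04815483522484881 [ 0.536  -0.2517  0.9351]
{'centre': [166.2, 286.0], 'conf': 0.89} [ 0.5314 -0.0786  0.061 ]
```

View pics/c3.png

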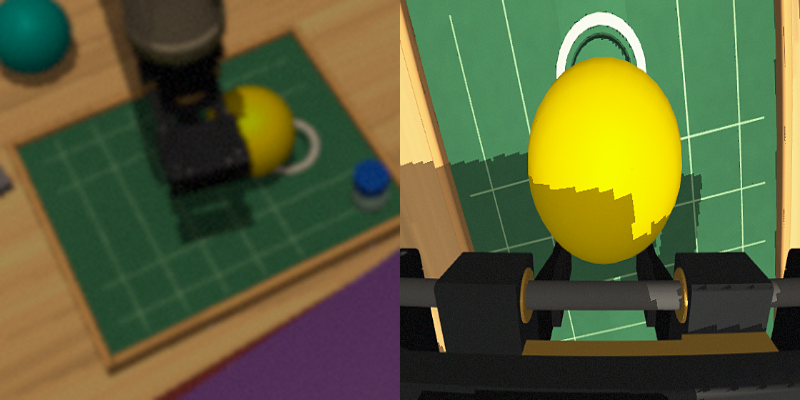

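Emit:
arm_command(deltas=[0,0,0.005,0,0,0,0,0,0.01,0,0,0,0,0,0.014,0,0,0,0,0,0.018,0,0,0,0,0,0.021,0,0,0,0,0,0.024,0,0,0,0,0,0.027,0,0,0,0,0,0.03,0,0,0])

```text
time: 6.68
ee_pos: [0.5247, -0.1036, 0.0445]
eef_rot: [-0.702, 0.083, -0.083, 0.702]
ft_force: [0.2, -0.4, -0.1]
width: 0.0478
```

```bash
cat > look.py <<'E'
import sys
from h import *
np.set_printoptions(precision=4,suppress=True)
W=cam("wrist");S=cam("scene");s=r.read_state();print(s["time"],s["ee_pos"],s["width"],s["ft_force"])
for b in r.boxes_of(W,"ball_center"): print(b, atz(W,*b["centre"],.061),atz(W,*b["centre"],.055))
cv2.imwrite("pics/%s.png"%sys.argv[1],np.hstack([cv2.resize(S["image"][170:330,160:320,::-1],(400,400),interpolation=2),cv2.resize(W["image"][:,:,::-1],(400,400))]))
E
python3 look.py c4
```

```text
6.775 [ 0.5247 -0.1034  0.0445] 0.04812562386529126 [ 0.0116 -0.2204  0.0046]
{'centre': [209.8, 207.5], 'conf': 0.67} [ 0.4996 -0.0605  0.061 ] [ 0.4978 -0.062   0.055 ]
{'centre': [134.2, 283.9], 'conf': 0.66} [ 0.5406 -0.0363  0.061 ] [ 0.5405 -0.0368  0.055 ]
```

View pics/c4.png

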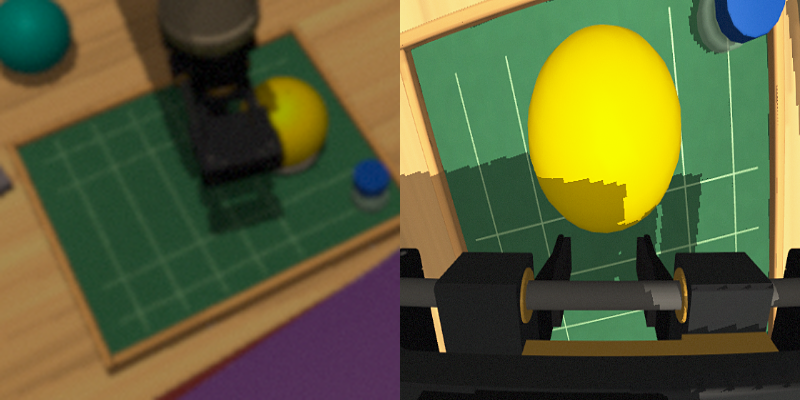

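Emit:
arm_command(deltas=[0,0,-0.015,0,0,0,0,0,-0.035,0,0,0,0,0,-0.05,0,0,0,0,-0.03,-0.055,0,0,0,0,-0.08,-0.055,0,0,0,0,-0.135,-0.055,0,0,0,0,-0.185,-0.055,0,0,0,0,-0.2,-0.055,0,0,0], hand=0.8)

```text
time: 7.82
ee_pos: [0.5128, -0.1584, 0.2481]
eef_rot: [0.702, -0.082, 0.085, -0.702]
ft_force: [-0.2, 0.4, -0.5]
width: 0.0697
```

```bash
python3 look.py c5; cat > mv.py <<'E'
import sys
from h import *
# target tcp x y z, yaw(deg) of tool x; prints tool-frame delta + rotvec, tool y down
x,y,z,yaw=map(float,sys.argv[1:5])
s=r.read_state();M=R.from_quat(s["eef_rot"]);a=np.radians(yaw)
T=R.from_matrix(np.array([[np.cos(a),0,-np.sin(a)],[np.sin(a),0,np.cos(a)],[0,-1,0]]))
print(np.round(M.inv().apply(np.array([x,y,z])-s["ee_pos"]),4),np.round((M.inv()*T).as_rotvec(degrees=True),2),"j",np.round(s["joint_positions"],2),np.round(s["ee_pos"],4))
E
python3 mv.py .385 .237 .25 -64
```

```text
7.925 [ 0.5123 -0.158   0.2459] 0.06937016039014803 [ 0.4043 -0.2112  0.3261]
{'centre': [60.0, 281.8], 'conf': 0.89} [ 0.5396 -0.0398  0.061 ] [ 0.5397 -0.0391  0.055 ]
{'centre': [255.0, 113.9], 'conf': 0.77} [ 0.3077 -0.1919  0.061 ] [ 0.3038 -0.1939  0.055 ]
[-0.2154 -0.0059  0.3542] [-0.000e+00  5.048e+01  1.000e-02] j [ 0.15  0.12  0.07  1.67 -0.01  1.35 -0.01] [ 0.5116 -0.1577  0.2442]
```

View pics/c5.png

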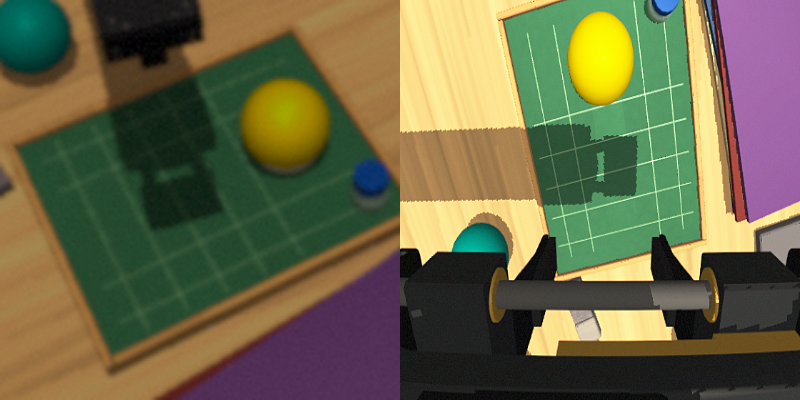

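Emit:
arm_command(deltas=[-0.026,0,0.042,0,6,0,-0.054,0,0.088,0,12.5,0,-0.082,0,0.135,0,19,0,-0.112,0,0.184,0,26,0,-0.142,0,0.234,0,33,0,-0.172,0,0.283,0,40,0,-0.198,0,0.326,0,46,0,-0.215,-0.004,0.354,0,50.5,0], hand=0.6)

```text
time: 8.98
ee_pos: [0.3835, 0.2386, 0.2464]
eef_rot: [0.601, -0.376, 0.374, -0.599]
ft_force: [1.0, -0.9, 0.6]
width: 0.052
```

Emit:
arm_command(deltas=[0,0,0,0,0,0,0,0,0,0,0,0])

```text
time: 9.22
ee_pos: [0.3853, 0.236, 0.2471]
eef_rot: [0.6, -0.375, 0.374, -0.599]
ft_force: [0.4, 0.0, 0.5]
width: 0.0519
```

```bash
python3 - <<'E'
from h import *
np.set_printoptions(precision=4,suppress=True)
W=cam("wrist");S=cam("scene");D=cam("side");s=r.read_state();print(s["time"],s["ee_pos"],s["joint_positions"],R.from_quat(s["eef_rot"]).as_matrix())
save(W,"w6.png")
for n in("clip_handle","clip_seat"):
  for b in r.boxes_of(W,n): print(n,b, atz(W,*b["centre"],.134))
cv2.imwrite("pics/c6.png",np.hstack([cv2.resize(S["image"][170:330,160:320,::-1],(400,400),interpolation=2),cv2.resize(D["image"][180:300,240:380,::-1],(400,400),interpolation=2)]))
E
```

```text
9.375 [0.3857 0.236  0.248 ] [-0.2538 -0.0463 -0.3803  1.8337 -0.0176  1.3518 -1.7483] [[ 0.4371 -0.0008  0.8994]
 [-0.8994 -0.0005  0.4371]
 [ 0.0001 -1.     -0.0009]]
clip_handle {'centre': [256.1, 256.7], 'conf': 0.92} [0.3317 0.2376 0.134 ]
clip_handle {'centre': [136.4, 271.3], 'conf': 0.72} [0.431  0.2704 0.134 ]
clip_seat {'centre': [134.9, 278.5], 'conf': 0.92} [0.4346 0.2658 0.134 ]
clip_seat {'centre': [256.4, 252.5], 'conf': 0.92} [0.3298 0.2408 0.134 ]
```

View pics/w6.png

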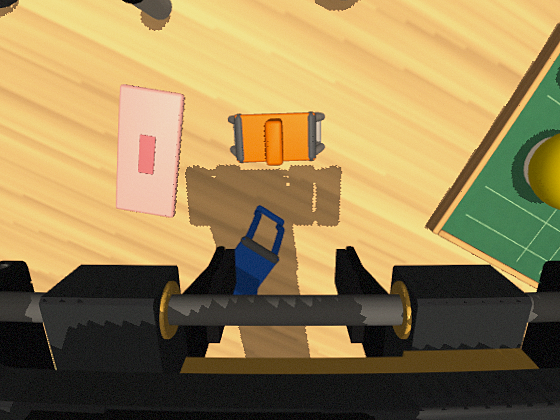

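View pics/c6.png

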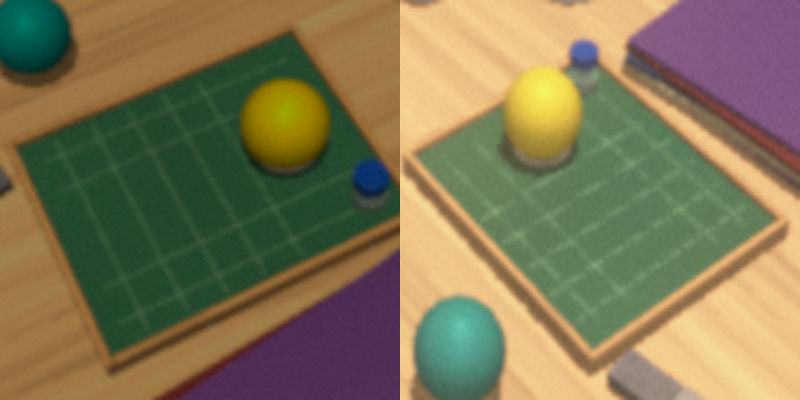

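```bash
python3 - <<'E'
from h import *
W=cam("wrist");cv2.imwrite("pics/z6.png",cv2.resize(W["image"][95:185,215:335,::-1],(800,600),interpolation=2))
E
```

```text
(no output)
```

View pics/z6.png

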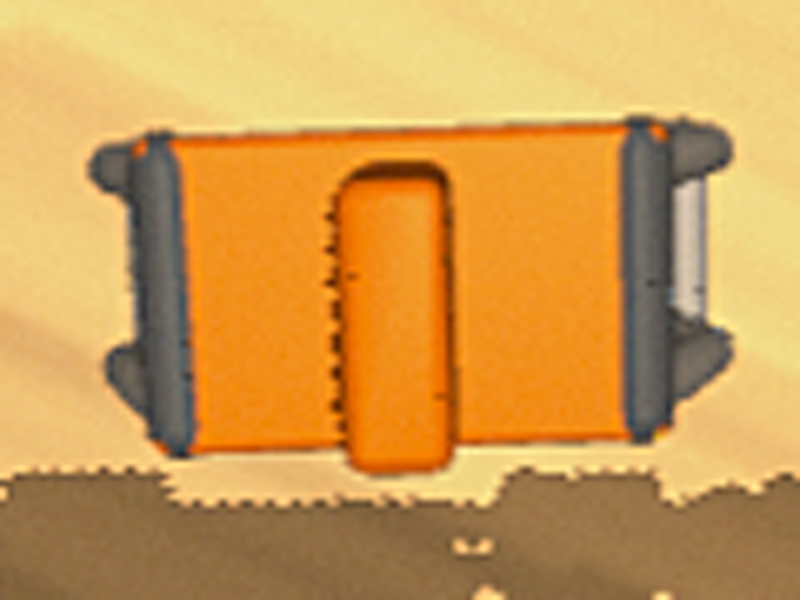

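```bash
python3 - <<'E'
from h import *
np.set_printoptions(precision=4,suppress=True)
W=cam("wrist");s=r.read_state()
f=lambda u,v,z:atz(W,95+v*.15,215+u*.15,z)
P=[f(*p,.134) for p in((340,180),(445,180),(455,470),(350,470))]
C=[f(*p,.088) for p in((138,140),(665,125),(668,432),(165,452))]
for Q in(P,C):
    Q=np.array(Q);c=Q.mean(0);print(Q[:,:2].tolist(),"c",c)
    x=(Q[1]+Q[0]-Q[2]-Q[3]);y=Q[0]+Q[3]-Q[1]-Q[2];print(np.linalg.norm(x)/2,np.linalg.norm(y)/2,np.degrees(np.arctan2(x[1],x[0])),np.degrees(np.arctan2(-y[0],y[1])))
D=cam("side");S=cam("scene")
print("blue crown",atz(S,114,313,.088),atz(D,196.5,174.5,.088))
for d in(S,D): print("ball?",proj(d,[.539,-.0425,.055]))
print(atz(S,220.3,274,.055),atz(D,215,290,.055))
E
python3 mv.py .43 .259 .12 -63
```

```text
[[0.4397521445477037, 0.27965439661175], [0.44516955508134215, 0.26850625090350166], [0.4145853254104598, 0.25235170194275325], [0.4089715441075799, 0.26388978565622745]] c [0.4271 0.2661 0.134 ]
0.034584950283010125 0.012613011126502429 27.48137526327619 25.9313639846844
[[0.42934290001879527, 0.30809547258952086], [0.4627099089258275, 0.24401151764469503], [0.4253502287577787, 0.22422876755617718], [0.39149495064613615, 0.2872694819153992]] c [0.4272 0.2659 0.088 ]
0.04273539916585433 0.07190187309396849 28.367053081794705 27.869449930810855
blue crown [0.2936 0.2286 0.088 ] [0.2826 0.2333 0.088 ]
ball? (np.float64(219.00629437135848), np.float64(273.98825386965234))
ball? (np.float64(213.31471922169152), np.float64(289.62731803451516))
[ 0.5424 -0.0444  0.055 ] [ 0.5344 -0.0497  0.055 ]
[-0.0003  0.1286  0.0497] [-0.01 -1.02  0.  ] j [-0.25 -0.05 -0.38  1.83 -0.02  1.35 -1.75] [0.3855 0.237  0.2486]
```

```bash
python3 mv.py .4277 .264 .145 -62.5;python3 mv.py .4277 .264 .097 -62.5
```

```text
[-0.0058  0.1036  0.0498] [-0.01 -1.52  0.  ] j [-0.25 -0.05 -0.38  1.83 -0.02  1.35 -1.75] [0.3855 0.237  0.2486]
[-0.0058  0.1516  0.0498] [-0.01 -1.52  0.  ] j [-0.25 -0.05 -0.38  1.83 -0.02  1.35 -1.75] [0.3855 0.237  0.2486]
```

Emit:
arm_command(deltas=[-0.003,0,0.025,0,-0.8,0,-0.006,0.02,0.05,0,-1.5,0,-0.006,0.06,0.05,0,-1.5,0,-0.006,0.09,0.05,0,-1.5,0,-0.006,0.104,0.05,0,-1.5,0,-0.006,0.104,0.05,0,-1.5,0])

```text
time: 10.42
ee_pos: [0.4275, 0.2643, 0.1444]
eef_rot: [0.605, -0.367, 0.367, -0.604]
ft_force: [0.6, -0.3, 0.3]
width: 0.0521
```

```bash
python3 - <<'E'
from h import *
np.set_printoptions(precision=4,suppress=True)
W=cam("wrist");D=cam("side");S=cam("scene")
s=r.read_state();print(s["time"],s["ee_pos"],s["width"])
cv2.imwrite("pics/c7.png",np.hstack([cv2.resize(W["image"][:,:,::-1],(400,400)),cv2.resize(D["image"][110:230,150:270,::-1],(400,400),interpolation=2)]))
cv2.imwrite("pics/s7.png",cv2.resize(S["image"][80:180,290:430,::-1],(560,400),interpolation=2))
E
python3 mv.py .4277 .264 .097 -62.5
```

```text
10.575 [0.4284 0.2649 0.146 ] 0.05233781867840281
[ 0.0005  0.0489 -0.0011] [-0.13 -0.   -0.  ] j [-0.28  0.15 -0.39  1.86  0.06  1.14 -1.79] [0.4284 0.2649 0.146 ]
```

View pics/c7.png

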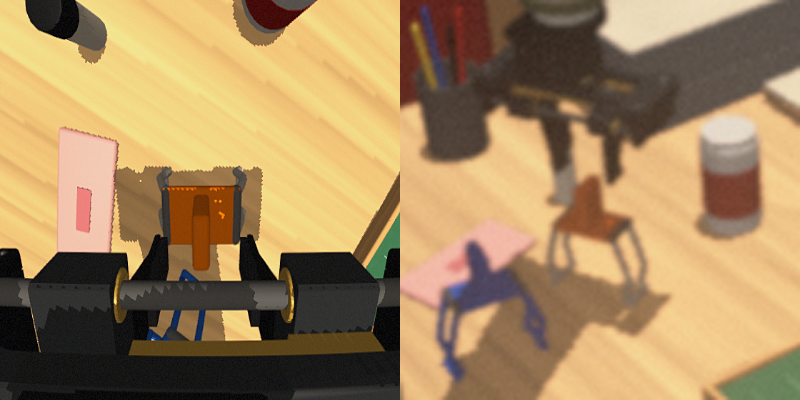

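View pics/s7.png

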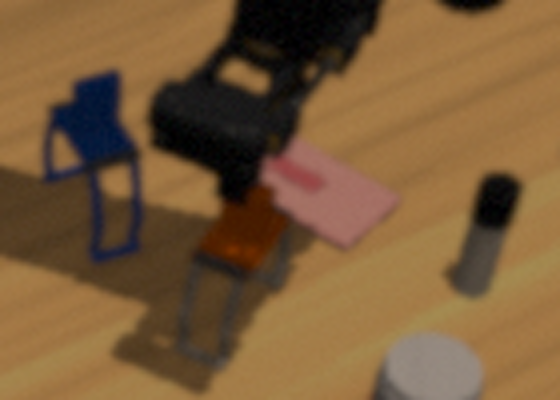

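```bash
python3 - <<'E'
from h import *
np.set_printoptions(precision=4,suppress=True)
W=cam("wrist");cv2.imwrite("pics/z7.png",cv2.resize(W["image"][160:310,190:390,::-1],(800,600),interpolation=2))
print(proj(W,[.4277,.264,.134]),proj(W,[.43,.2587,.134]))
E
```

```text
(np.float64(258.19911371498284), np.float64(286.0642608859097)) (np.float64(258.86427990118966), np.float64(296.38787384832136))
```

View pics/z7.png

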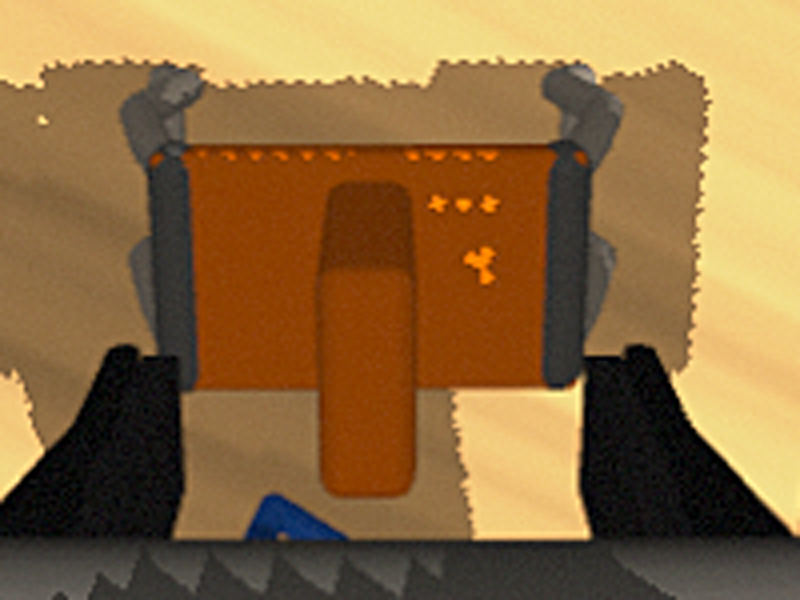

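Emit:
arm_command(deltas=[-0.002,0.015,0,0,0,0,-0.002,0.03,0,0,0,0,-0.002,0.042,0,0,0,0,-0.002,0.048,0,0,0,0,-0.002,0.048,0,0,0,0,-0.002,0.048,0,0,0,0])

```text
time: 11.38
ee_pos: [0.427, 0.2664, 0.0969]
eef_rot: [-0.604, 0.367, -0.367, 0.605]
ft_force: [0.0, -0.0, -0.0]
width: 0.0521
```

Emit:
arm_command(deltas=[0,0,0,0,0,0,0,0,0,0,0,0,0,0,0,0,0,0,0,0,0,0,0,0,0,0,0,0,0,0,0,0,0,0,0,0,0,0,0,0,0,0], hand=0, grip_force=35)

```text
time: 12.25
ee_pos: [0.4268, 0.2662, 0.0966]
eef_rot: [-0.604, 0.367, -0.367, 0.605]
ft_force: [0.7, -0.1, -0.1]
width: 0.0138
```

```bash
python3 - <<'E'
from h import *
np.set_printoptions(precision=4,suppress=True)
W=cam("wrist");D=cam("side")
s=r.read_state();print(s["time"],s["ee_pos"],s["width"],s["ft_force"])
cv2.imwrite("pics/c8.png",np.hstack([cv2.resize(W["image"][160:310,190:390,::-1],(400,400)),cv2.resize(D["image"][110:230,150:270,::-1],(400,400),interpolation=2)]))
E
```

```text
12.35 [0.4268 0.2662 0.0965] 0.013777504781779143 [-0.1    -0.4421  0.1045]
```

View pics/c8.png

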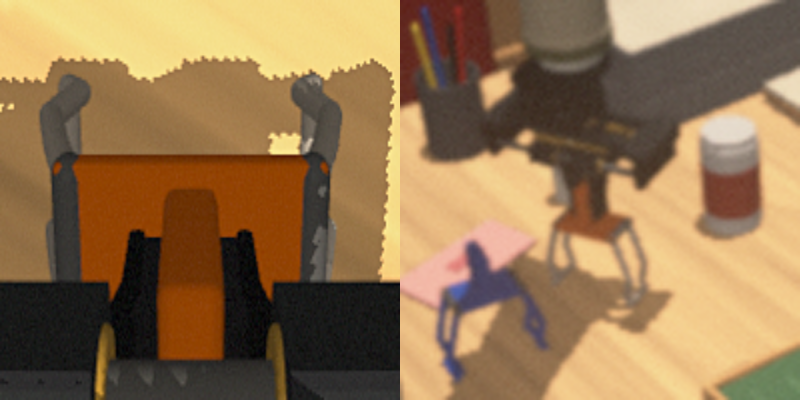

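Emit:
arm_command(deltas=[0,0,0,0,0,0,0,-0.01,0,0,0,0,0,-0.03,0,0,0,0,0,-0.06,0,0,0,0,0,-0.1,0,0,0,0,0,-0.135,0,0,0,0,0,-0.15,0,0,0,0,0,-0.15,0,0,0,0], grip_force=50)

```text
time: 13.35
ee_pos: [0.427, 0.2664, 0.247]
eef_rot: [-0.604, 0.367, -0.367, 0.605]
ft_force: [0.4, 0.4, -1.6]
width: 0.0136
```

```bash
python3 - <<'E'
from h import *
np.set_printoptions(precision=4,suppress=True)
W=cam("wrist");D=cam("side")
s=r.read_state();print(s["time"],s["ee_pos"],s["width"],s["ft_force"],s["torque"])
save(W,"w9.png");save(D,"d9.png")
E
python3 mv.py .539 -.043 .245 -62.5
```

```text
13.45 [0.4263 0.2659 0.2452] 0.013750855931835044 [-0.1364 -0.5452 -0.8067] [0.0124 0.1705 0.013 ]
[ 3.26e-01  3.00e-04 -4.26e-02] [ 0.1  -0.    0.01] j [-0.27  0.07 -0.39  1.72  0.03  1.35 -1.76] [0.4263 0.2659 0.2452]
```

View pics/w9.png

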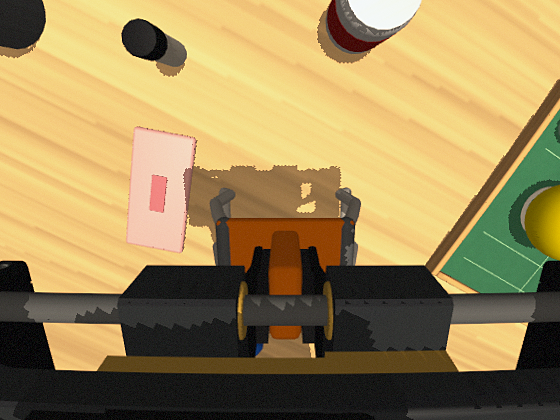

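View pics/d9.png

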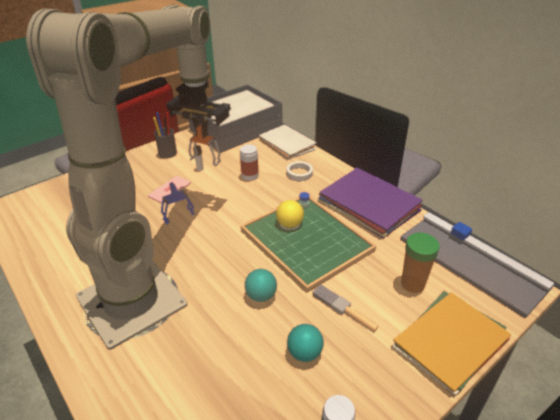

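```bash
python3 - <<'E'
from h import *
W=cam("wrist");cv2.imwrite("pics/z9.png",cv2.resize(W["image"][180:285,205:365,::-1],(800,525),interpolation=2))
E
```

```text
(no output)
```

View pics/z9.png

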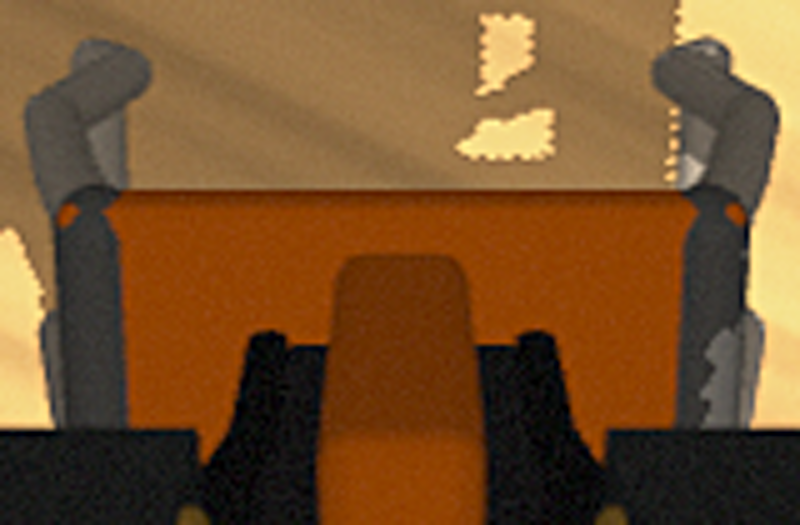

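Emit:
arm_command(deltas=[0.02,0,-0.003,0,0,0,0.06,0,-0.008,0,0,0,0.11,0,-0.014,0,0,0,0.16,0,-0.021,0,0,0,0.21,0,-0.027,0,0,0,0.26,0,-0.034,0,0,0,0.305,0,-0.04,0,0,0,0.326,0,-0.043,0,0,0])

```text
time: 14.5
ee_pos: [0.5389, -0.0459, 0.2449]
eef_rot: [0.605, -0.368, 0.367, -0.603]
ft_force: [0.1, -0.5, -0.7]
width: 0.0137
```

Emit:
arm_command(deltas=[0,0,0,0,0,0,0,0,0,0,0,0,0,0,0,0,0,0])

```text
time: 14.88
ee_pos: [0.5389, -0.0414, 0.2464]
eef_rot: [-0.605, 0.366, -0.366, 0.605]
ft_force: [0.4, 0.3, -0.5]
width: 0.0136
```

```bash
python3 - <<'E'
from h import *
np.set_printoptions(precision=4,suppress=True)
W=cam("wrist");D=cam("side");S=cam("scene")
s=r.read_state();print(s["time"],s["ee_pos"],s["width"],s["ft_force"],s["torque"],s["joint_vel"])
save(W,"w10.png")
cv2.imwrite("pics/c10.png",np.hstack([cv2.resize(S["image"][120:270,200:350,::-1],(400,400),interpolation=2),cv2.resize(D["image"][110:260,215:365,::-1],(400,400),interpolation=2)]))
E
```

```text
15.025 [ 0.539  -0.0421  0.2466] 0.013969230054911859 [ 0.7577  0.1745 -1.373 ] [0.0408 0.1526 0.0279] [ 0.0052  0.0005  0.005  -0.001  -0.002   0.0025 -0.    ]
```

View pics/w10.png

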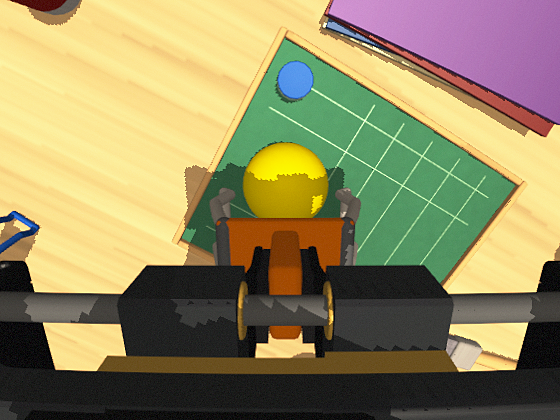

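View pics/c10.png

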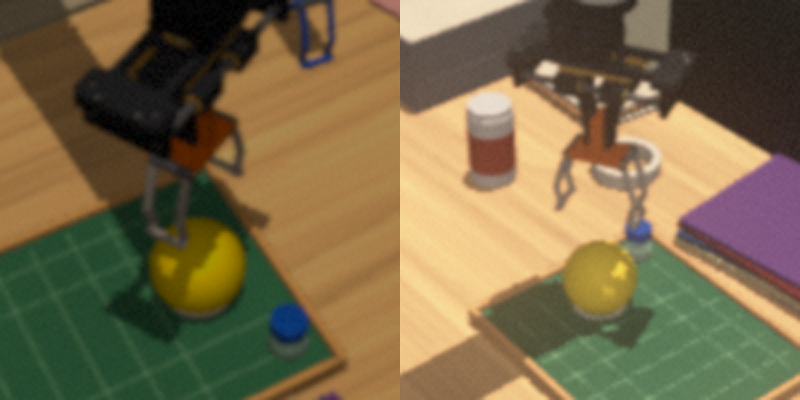

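```bash
cat > fit.py <<'E'
from h import *
from scipy.optimize import least_squares
def edge(d,box,cond=lambda r,c:True,img=None):
    im=d["image"] if img is None else img
    m=cv2.inRange(cv2.cvtColor(im,cv2.COLOR_RGB2HSV),(21,150,60),(34,255,255));k=np.zeros_like(m);k[box[0]:box[1],box[2]:box[3]]=1;m*=k
    m=cv2.morphologyEx(m,cv2.MORPH_CLOSE,np.ones((5,5)))
    c=max(cv2.findContours(m,cv2.RETR_EXTERNAL,cv2.CHAIN_APPROX_NONE)[0],key=cv2.contourArea)[:,0]
    return [ray(d,y,x) for x,y in c if cond(y,x)],c
def dist(p,rs): return np.array([np.linalg.norm((p-o)-v*(v@(p-o))) for o,v in rs])-.045
def fit(rs,z=.055):
    q=least_squares(lambda q:dist(np.array([q[0],q[1],z]),rs),[.539,-.043],loss="soft_l1",f_scale=.0007)
    return q.x,np.sqrt(np.mean(q.fun**2))
E
python3 - <<'E'
from fit import *
np.set_printoptions(precision=4,suppress=True)
W=cam("wrist");D=cam("side");S=cam("scene");s=r.read_state()
print(s["ee_pos"])
w,c=edge(W,(130,225,230,340),lambda y,x:y<205);print("W",fit(w),c.min(0),c.max(0))
sc,c=edge(S,(190,260,240,310));print("S",fit(sc),c.min(0),c.max(0))
dd,c=edge(D,(190,250,260,320),img=cv2.imread("pics/d9.png")[:,:,::-1].copy());print("D",fit(dd),c.min(0),c.max(0))
# clip in tool frame
H=np.array(W["hand_eye"]);W2=dict(W);W2["W"]=H
def aty(row,col,y):
    o,v=ray(W2,row,col);return o+v*(y-o[1])/v[1]
print("crown front L,R",aty(218.4,217.4,.0085),aty(218.4,353.3,.0085),"handle top front",aty(266.4,269,-.0375),aty(266.4,302.4,-.0375))
print("handle at crown front edge",aty(231,285.5,-.0375))
for b in r.boxes_of(W,"clip_handle"): print(b)
E
```

```text
[ 0.5391 -0.0426  0.2466]
W (array([ 0.5372, -0.0422]), np.float64(0.0005310297884331079)) [242 142] [327 217]
S (array([ 0.5396, -0.0427]), np.float64(0.0024942760651126793)) [256 202] [291 237]
D (array([ 0.5411, -0.0385]), np.float64(0.003964352901995252)) [276 200] [302 226]
crown front L,R [-0.0358  0.0085  0.0235] [0.0359 0.0085 0.0236] handle top front [-0.0065 -0.0375  0.0188] [ 0.0069 -0.0375  0.0188]
handle at crown front edge [ 0.0001 -0.0375  0.034 ]
{'centre': [230.2, 19.9], 'conf': 0.83}
{'centre': [240.3, 284.7], 'conf': 0.75}
```

Emit:
arm_command(deltas=[0,0.01,-0.001,0,0,0,-0.001,0.03,-0.002,0,0,0,-0.001,0.05,-0.002,0,0,0,-0.001,0.065,-0.002,0,0,0,-0.001,0.075,-0.002,0,0,0,-0.001,0.075,-0.002,0,0,0,-0.001,0.075,-0.002,0,0,0])

```text
time: 16.1
ee_pos: [0.5373, -0.0428, 0.1722]
eef_rot: [-0.604, 0.367, -0.367, 0.605]
ft_force: [1.5, -0.1, -1.0]
width: 0.0136
```

```bash
python3 - <<'E'
from fit import *
np.set_printoptions(precision=4,suppress=True)
W=cam("wrist");D=cam("side");S=cam("scene");s=r.read_state()
print(s["time"],s["ee_pos"],s["ft_force"],s["width"])
save(W,"w11.png")
w,c=edge(W,(100,235,230,340),lambda y,x:y<200);p=fit(w);print("W",p,c.min(0),c.max(0))
print(R.from_quat(s["eef_rot"]).inv().apply(np.array([*p[0],.055])-s["ee_pos"]))
cv2.imwrite("pics/c11.png",np.hstack([cv2.resize(S["image"][160:260,220:320,::-1],(400,400),interpolation=2),cv2.resize(D["image"][150:250,240:340,::-1],(400,400),interpolation=2)]))
E
```

```text
16.25 [ 0.5373 -0.0429  0.1722] [-0.1252 -0.076  -0.9718] 0.013724729808609532
W (array([ 0.5371, -0.0423]), np.float64(0.0007775304121792494)) [231 150] [337 217]
[-0.0007  0.1172  0.    ]
```

View pics/w11.png

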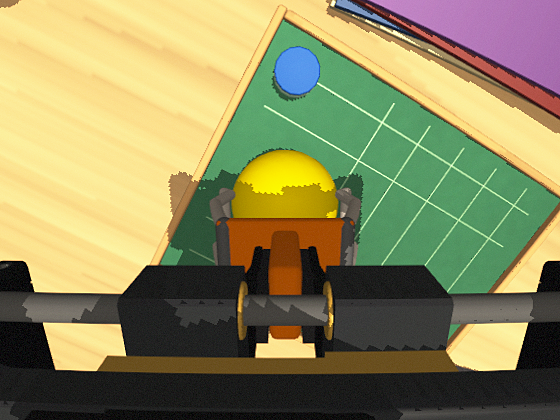

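View pics/c11.png

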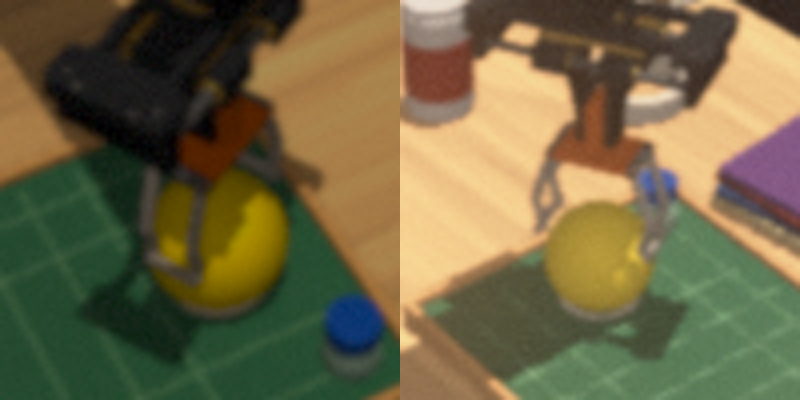

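Emit:
arm_command(deltas=[0,0.004,-0.0005,0,0,0,-0.0005,0.008,-0.001,0,0,0,-0.0005,0.012,-0.001,0,0,0,-0.0005,0.015,-0.001,0,0,0,-0.0005,0.018,-0.001,0,0,0])

```text
time: 16.88
ee_pos: [0.5375, -0.0426, 0.1554]
eef_rot: [-0.604, 0.365, -0.368, 0.605]
ft_force: [0.6, 1.0, 13.3]
width: 0.0139
```

Emit:
arm_command(deltas=[0,0.003,0,0,0,0,0,0.006,0,0,0,0,0,0.009,0,0,0,0,0,0.012,0,0,0,0])

```text
time: 17.38
ee_pos: [0.5375, -0.0426, 0.1435]
eef_rot: [-0.604, 0.365, -0.368, 0.605]
ft_force: [-0.4, 1.3, 12.2]
width: 0.0136
```

```bash
cat > l2.py <<'E'
import sys
from fit import *
np.set_printoptions(precision=4,suppress=True)
W=cam("wrist");D=cam("side");S=cam("scene");s=r.read_state()
print(s["time"],s["ee_pos"],s["ft_force"],s["torque"],s["width"])
a=np.hstack([cv2.resize(S["image"][160:260,220:320,::-1],(400,400),interpolation=2),cv2.resize(W["image"][120:300,190:380,::-1],(400,400),interpolation=2)])
cv2.imwrite("pics/%s.png"%sys.argv[1],a)
cv2.imwrite("pics/%sd.png"%sys.argv[1],cv2.resize(D["image"][150:250,240:340,::-1],(500,500),interpolation=2))
E
python3 l2.py c12
```

```text
17.525 [ 0.5365 -0.0426  0.142 ] [1.9014 1.044  0.5858] [ 0.161  -0.576   0.0391] 0.013789667574447344
```

View pics/c12.png

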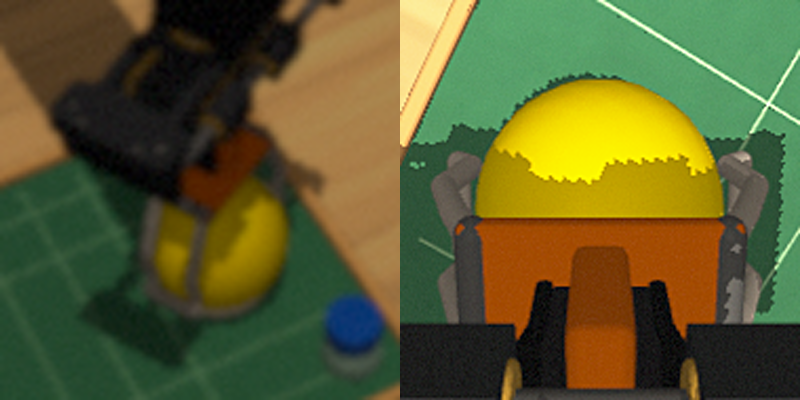

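View pics/c12d.png

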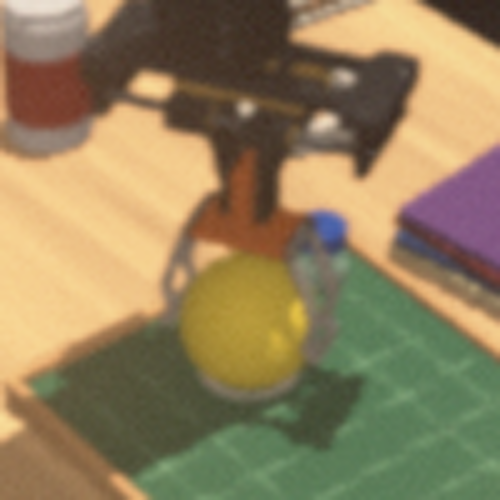

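```bash
python3 - <<'E'
from fit import *
np.set_printoptions(precision=4,suppress=True)
W=cam("wrist");D=cam("side");s=r.read_state()
w,c=edge(W,(100,235,230,340),lambda y,x:y<200);print(c.min(0),c.max(0))
for z in(.055,.061):
  p=fit(w,z);print("W",z,p)
  print(R.from_quat(s["eef_rot"]).inv().apply(np.array([*p[0],z])-s["ee_pos"]))
print(s["ee_pos"],s["ft_force"],s["torque"],R.from_quat(s["eef_rot"]).as_matrix())
E
```

```text
[230 155] [339 217]
W 0.055 (array([ 0.5366, -0.0425]), np.float64(0.0005431884154274127))
[-0.0001  0.0867  0.0002]
W 0.061 (array([ 0.5372, -0.0422]), np.float64(0.0007726291057419883))
[-0.0001  0.0807  0.0009]
[ 0.5363 -0.0427  0.1417] [2.643  1.3405 0.6929] [ 0.1855 -0.7276  0.0218] [[ 0.4619  0.0013  0.8869]
 [-0.8869  0.0002  0.4619]
 [ 0.0005 -1.      0.0013]]
```

Emit:
arm_command(deltas=[0,0.002,0.001,0,0,0,0,0.005,0.0015,0,0,0,0,0.008,0.0015,0,0,0,0,0.011,0.0015,0,0,0,0,0.014,0.0015,0,0,0])

```text
time: 18.25
ee_pos: [0.5373, -0.0423, 0.1277]
eef_rot: [-0.604, 0.367, -0.367, 0.605]
ft_force: [1.6, 0.8, 3.8]
width: 0.0134
```

```bash
python3 l2.py c13
```

```text
18.4 [ 0.537  -0.0422  0.1271] [ 1.3683  0.3217 -0.5416] [-0.0594 -0.588   0.0395] 0.013479285825901313
```

View pics/c13.png

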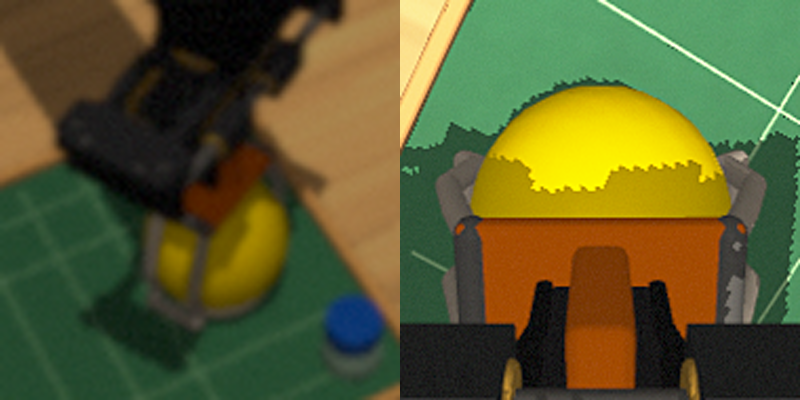

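Emit:
arm_command(deltas=[0,0.003,0.0005,0,0,0,0,0.006,0.0005,0,0,0,0,0.008,0.0005,0,0,0,0,0.0095,0.0005,0,0,0,0,0.0095,0.0005,0,0,0])

```text
time: 19.02
ee_pos: [0.5373, -0.0421, 0.1176]
eef_rot: [0.605, -0.367, 0.367, -0.604]
ft_force: [-0.0, -1.4, -0.4]
width: 0.0133
```

```bash
python3 l2.py c14
```

```text
19.175 [ 0.5373 -0.042   0.1177] [ 0.8197 -1.0401 -1.4632] [-0.3752 -0.2501 -0.0446] 0.013655645201811426
```

View pics/c14.png

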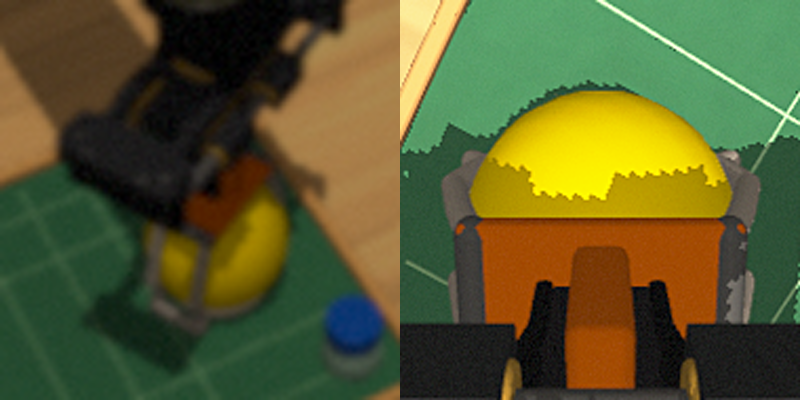

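View pics/c14d.png

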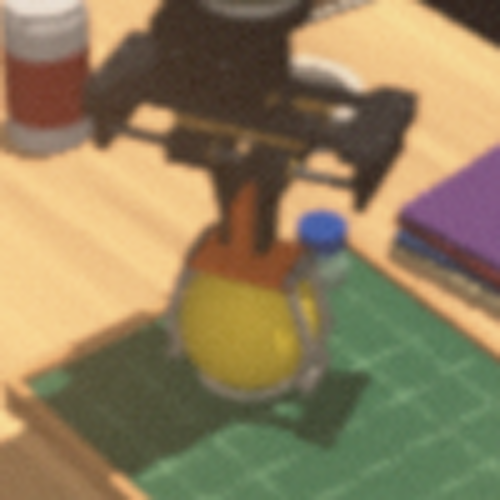

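Emit:
arm_command(deltas=[0,0.001,0,0,0,0,0,0.002,0,0,0,0,0,0.002,0,0,0,0])

```text
time: 19.55
ee_pos: [0.5377, -0.042, 0.1163]
eef_rot: [-0.604, 0.367, -0.367, 0.605]
ft_force: [0.5, -1.7, 2.1]
width: 0.0135
```

```bash
python3 l2.py c15
```

```text
19.7 [ 0.5377 -0.042   0.1163] [ 0.6579 -1.9794  2.6951] [-0.5422 -0.052  -0.0245] 0.01371282154199954
```

Emit:
arm_command(deltas=[0.0005,-0.0005,0,0,0,0,0.001,-0.001,0,0,0,0,0.001,-0.001,0,0,0,0])

```text
time: 20.08
ee_pos: [0.5377, -0.0425, 0.1166]
eef_rot: [0.605, -0.367, 0.366, -0.605]
ft_force: [-0.2, -0.1, -1.7]
width: 0.0139
```

```bash
python3 l2.py c16
```

```text
20.225 [ 0.5377 -0.0426  0.1167] [ 0.4608  0.9758 -2.4273] [0.1375 0.0559 0.0021] 0.013446412704701838
```

Forces are small. Release.

Emit:
arm_command(deltas=[0,0,0,0,0,0,0,0,0,0,0,0,0,0,0,0,0,0,0,0,0,0,0,0,0,0,0,0,0,0], hand=0.4)

```text
time: 20.85
ee_pos: [0.5381, -0.0428, 0.1171]
eef_rot: [-0.604, 0.367, -0.367, 0.605]
ft_force: [0.5, -0.8, -0.2]
width: 0.0345
```

```bash
python3 l2.py c17
```

```text
21.0 [ 0.5381 -0.0428  0.1171] [-0.3023 -0.2095 -0.1282] [-0.0052  0.0924 -0.0048] 0.03461037790772385
```

View pics/c17.png

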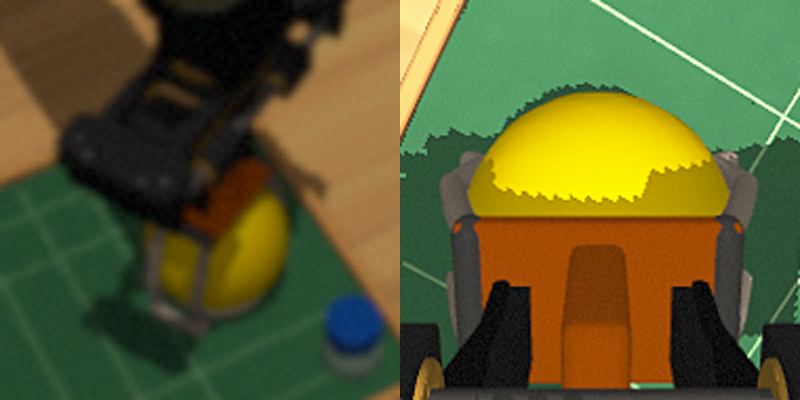

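Emit:
arm_command(deltas=[0,-0.01,0,0,0,0,0,-0.03,0,0,0,0,0,-0.06,0,0,0,0,0,-0.1,0,0,0,0,0,-0.14,-0.02,0,0,0,0,-0.16,-0.05,0,0,0,0,-0.16,-0.08,0,0,0,0,-0.16,-0.08,0,0,0])

```text
time: 22.0
ee_pos: [0.4662, -0.081, 0.2784]
eef_rot: [-0.604, 0.367, -0.368, 0.604]
ft_force: [0.1, 0.9, 0.6]
width: 0.0351
```

```bash
python3 l2.py c18; python3 - <<'E'
from h import *
for n in("wrist","scene","side"): save(cam(n),n+"18.png")
E
```

```text
22.15 [ 0.4675 -0.0792  0.2773] [-0.3431 -0.1442 -0.075 ] [-0.0231  0.1076  0.0003] 0.03497399581448281
```

View pics/wrist18.png

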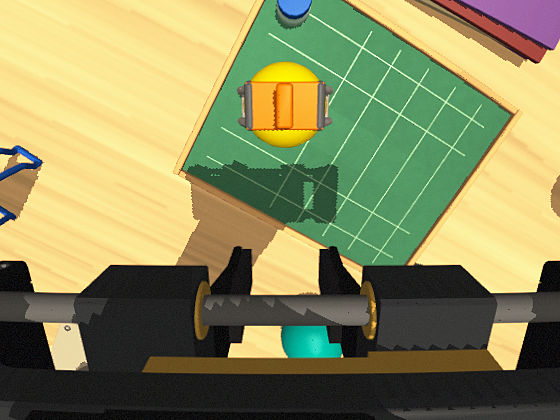

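View pics/c18d.png

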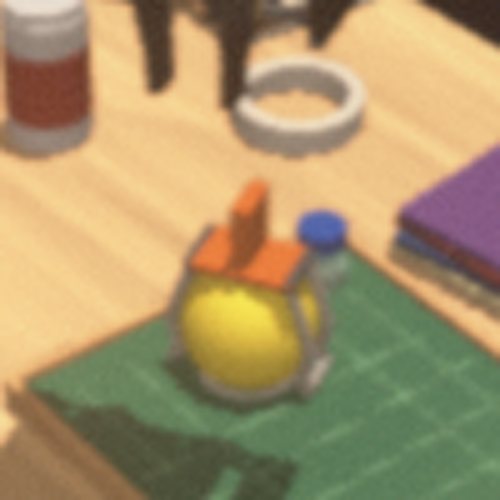

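View pics/scene18.png

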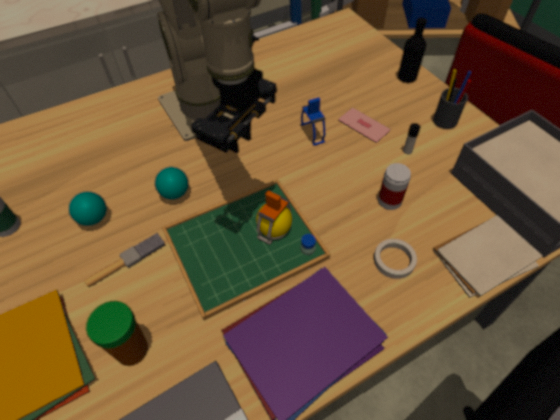

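```bash
python3 - <<'E'
from fit import *
np.set_printoptions(precision=4,suppress=True)
W=cam("wrist");w,c=edge(W,(55,155,230,345),lambda y,x:y<76 or y>136);print(fit(w,.055))
# expected handle top centre at home & 5mm high, in wrist image
for z in(.155,.160): print(proj(W,[.5376,-.0424,z]))
cv2.imwrite("pics/z19.png",cv2.resize(W["image"][50:160,220:350,::-1],(780,660)[:2] if 0 else (700,592),interpolation=2))
E
```

```text
(array([ 0.5372, -0.0422]), np.float64(0.00030377477045103574))
(np.float64(106.58155934055418), np.float64(284.92970922405243))
(np.float64(106.63909101478919), np.float64(284.9260904870303))
```

View pics/z19.png

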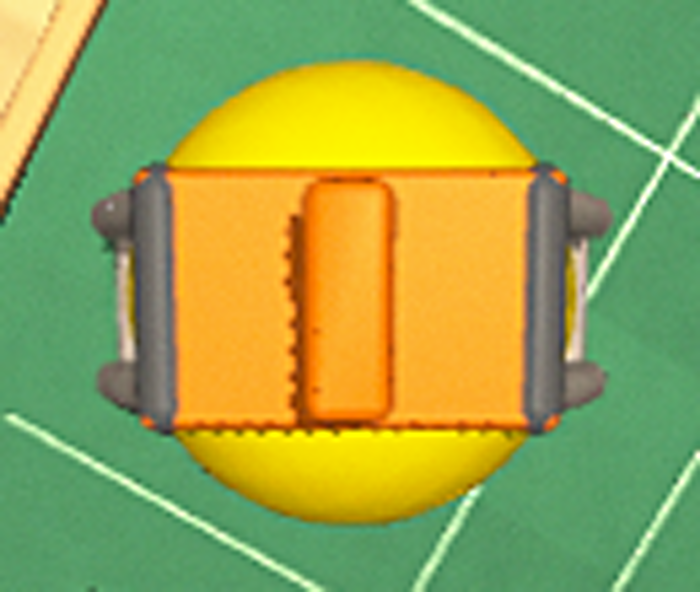

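The clip is symmetric over the ball and upright. I'm handing the job in.

```bash
python3 -c "
from bench import r
print(r.close_job(), r.read_state()['time'])"
```

```text
the job is handed in; nothing more can be done
the job is handed in; nothing more can be done
```

The job is done and was handed in at about 22.5 s of the 61 s allowed. I pushed the yellow ball across the board with the half-open fingers until it dropped into the pocket. I then gripped the orange clip by its handle, pushed it straight down over the ball until it was home, and let go.

**Last checks**
- **Ball:** the last wrist-camera fit puts its centre at (0.537, -0.042), and the pocket was measured at (0.539, -0.043). It stayed within about 1 mm of the same spot through the clip push.
- **Clip:** the push read about 13 N as the arms first met the ball and fell away as they snapped past. Pushing 1–2 mm past home, I felt the crown touch the ball. After release it stands upright and symmetric over the ball, and the wrist force is near zero.
- **Other things:** I saw no change in the last scene picture. The blue clip and both turquoise balls are where they were.

**Limits of the checks**
- I judged the snap from the height, the forces and the pictures, because the spring-hinge angles cannot be read directly.
- The scene and side cameras disagreed with the wrist camera by several millimetres when fitting the ball. I relied mainly on the wrist camera for the final alignment.

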